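# Bed the easel's bumpers and try its clip

## Robot

A 6-joint arm with a two-finger parallel gripper is mounted at the origin on the work surface. World frame = base frame: x ahead of the robot, y to its left, z up, the work surface at z = 0. Lengths are in m, angles in rad, forces in N, time in s.
With the tool pointing down it reaches from about 0.35 to 0.725 m from the base axis. Payload 6 kg.
Tool frame: the origin (TCP) lies at the very end of the fingers, on their centre line; the grasp point (between the pads) lies 19 mm behind it; z points along the fingers, y is the line along which they close (so a half turn about z gives the same grasp; the last joint's range is limited). The gripper opens to 85 mm and grips with 20 to 120 N. Pads are 22 mm wide; open, the fingers measure 114 mm over their backs; the gripper's body (76 mm by 85 mm) begins 54 mm behind the grasp point. The pads swing forward as they close: fully open they stand 13 mm farther back than shut.
Start: joints at [1.631, 0.04, 0.085, 0, -1.615, -0.334], TCP at [0.162, 0.578, 0.231] pointing down, gripper open.
Joint ranges: [-2.56, 2.56], [-1.29, 2.01], [-1.08, 1.49], [-3.29, 1.98], [-2.81, -0.18], [-2.99, 2.99]. Speed limits (rad/s): [2.57, 2.57, 3.01, 3.14, 3.14, 3.14].

## Interface

Orientations are given as a unit quaternion [x, y, z, w].
In Python, from workcell import bot gives the robot as it stands.
- The arm moves only by the tool send_rows, never from a script. Its argument "series" is one flat list of numbers, 6 for each row, row after row: the shift along the tool's x, y, z in units of 30 mm (1.0 is 30 mm), then the turn, a rotation vector about the tool's x, y, z in units of 6 degrees (1.0 is 6 degrees). In form: [dx, dy, dz, ax, ay, az, dx, dy, dz, ax, ay, az, ...]. A call has 1 to 20 rows; each row is the pose to reach, as a shift and turn from the pose commanded when the call began, along the tool's axes at that moment; what a row does not reach only later rows make up. A row lasts 1/12 s, in which the tool goes at most 41.7 mm and 7.16 degrees, less where a joint would pass 70% of its speed; a pose out of reach is approached as far as the arm can. A call with a gripper value outside its range is refused whole. "grip" is the finger opening in mm, from 0 to 85.4, set as the call begins (left out, the last holds). The fingers move at their own pace and stop on an object; "squeeze" is the grip in N (left out, the last holds). Time passes only in rows, so rows that repeat a pose let the fingers close. It gives the time, the measured TCP pose, the force, the opening and the grip force at its end, in the units of the state.
- bot.read_state(): the state, without advancing time (a new reading comes with each control period).
- bot.get_image(name): name is "side" or "top"; returns a dict with "color" (384x512x3 uint8, red, green, blue), "range_z" (384x512 float32, m along the optical axis (not along the pixel's ray), 0 where there is no reading), "mtx" (3x3 intrinsics, pixels), "rvec" (rotation vector, rad) and "tvec" (3), from world to camera coordinates, as OpenCV has them. Camera axes: x right, y down, z forward; pixel columns grow to the right and rows downward; lengths in m; the calibration is good to about 2 mm. A picture is of the moment at which its call begins.
- bot.finish_job(): hands the job in; it is judged then, once.
The state is a dict: "t": time; "joint_pos": joint angles; "joint_vel": joint speeds; "tau": joint torques, N m; "tcp_pos": TCP position; "tool_rot": TCP orientation; "contact_force": force on the tool from outside, world axes, zero at the start; "torque": the same for the moment, N m; "finger_gap": opening from 0.0 (shut) to 1.0 (fully open); "grasp_force": force on a finger pad.
Only numpy, scipy, OpenCV 4.12 (cv2) and the standard library are available. Lean on these libraries where they do the work, as an engineer would, in place of code of your own. Each camera call takes 0.05 s, during which the arm holds its last target. There are 200 camera calls.

## Task

Get the red easel stand ready to take the gilt frame corner, using a fingertip only: press the taller rubber bumper on its foot gently straight down until it sinks onto its pad, then do the same to the lower, wider bumper, and last press the spring clip's thumb tab down a little way and let it spring back. Touch them one at a time in that order and lightly; the bumpers are still loose, so do not pick them up or shift them from their places, and leave everything else on the bench undisturbed.

Things in the scene. Friction and masses are not known exactly. Their poses are not given: they have to be found in the camera images.
- stand: Red steel easel stand, fixed to the bench. Flat foot plate 170 (x) x 240 (y) x 8 mm, 8 mm lip on its +x edge; a back plate 120 mm wide rises across it 45 mm to the -x side of the middle and leans to -x, top 70 mm above the bench. Origin: middle of the foot plate underside, on the bench; x points to its open front (away from the robot at yaw 0), y along its width, z up.
- bumper_tall: The taller, narrow bumper: black rubber cap 22 mm across on a round grey pad 24 mm across and 12 mm high, 24 mm high in all before pressing. Loose, 24 g, stands upright on the foot plate (8 mm above the bench) towards one end of it or the other. Origin: centre of the pad's underside, z up.
- tall_top (a point): Centre of the top face of the tall bumper's cap (flat, 22 mm across): the place to press. It moves down with the cap.
- tall_cap (a joint): How far the tall bumper's cap has sunk, m: 0 as it stands, 0.004 at its stop. It starts to give at about 3 N and needs about 4.5 N at the stop; it stays down where it is left. It is seated beyond about 0.002.
- bumper_low: The lower, wide bumper: black rubber cap 40 mm across on a round grey pad 42 mm across and 7 mm high, 14 mm high in all before pressing. Loose, 24 g, stands upright on the foot plate at the other end of it from the tall one. Origin: centre of the pad's underside, z up.
- low_top (a point): Centre of the top face of the low bumper's cap (flat, 40 mm across): the place to press. It moves down with the cap.
- low_cap (a joint): How far the low bumper's cap has sunk, m: 0 as it stands, 0.004 at its stop. Forces and behaviour as for the tall one; it is seated beyond about 0.002.
- clip_tab (a point): Where to press the spring clip, which sits at the middle of the back plate's top edge: a point on the upper face of its bare steel thumb tab, 10 mm from the free end, about 78 mm above the bench. The tab is 30 mm wide and sticks out 40 mm from the hinge towards the stand's -x, rising about 11 degrees. The jaw hangs in front of the back plate.
- clip (a joint): Turn of the clip about its hinge, rad: 0 at rest, grows as the tab is pressed down (10 mm of travel at the tab point is about 0.33), stop at 0.40. A spring brings it back: about 1.2 N at the tab point to start, 5 N at the stop. Beyond 0.15 (4.5 mm) it counts as pressed.
- nail_set: Bystander: steel nail set, a square-shanked punch 87 mm long and 10 to 12 mm thick, lying on the foot plate between the bumpers along the stand's x. Origin: underside, near its middle.
- frame_corner: Bystander: L-shaped corner of gilt plaster picture frame, about 120 x 120 x 32 mm, lying on the bench to the stand's +y side. Origin: on the bench, at the middle of its square.
- pencil_box: Bystander: shut wooden pencil box 200 x 55 x 33 mm, on the bench to the stand's -y side. Origin: centre of its underside.
- tape_measure: Bystander: black tape measure 62 x 34 x 58 mm standing on the bench beyond the stand's front. Origin: centre of its underside.
- glue_bottle: Bystander: closed white glue bottle, 44 mm across and 110 mm high, standing on the bench beyond the stand's front. Origin: centre of its underside.
- offcut: Bystander: dark wooden moulding offcut 120 x 30 x 22 mm lying on the bench behind the stand (its -x side). Origin: centre of its underside.
Not all that is in view belongs to the job. Leave any blue or brown look-alike of the bumper_low alone.

How it is judged:
By the outcome, as a careful person would: the job done as asked, in the order asked, and still so for the second after the job is handed in, with the robot touching nothing.
It also fails if it takes over 48 s, if anything falls off the work surface, if the arm or the gripper's body presses on something with over 40 N, if the wrist force passes 120 N, or if a joint passes its speed limit or range.

## Working session

There is one attempt and no reset: what is moved stays moved. The work goes in short steps, Python scripts to look and compute and a tool call to move; the robot and the scene stay as the last step left them, time stands still between calls to the robot, and variables do not carry over. Pictures are saved under pics/ and viewed, at most 10 in all, crops included, and the job is handed in when it is done.

Besides the shell and the picture viewer there is one more tool, called after "Request:" as a command line: name --argument value ..., lists and objects as JSON in quotes. send_rows: Moves the arm, as the interface text tells. Its arguments: {"type":"object","properties":{"series":{"type":"array","items":{"type":"number"}},"grip":{"type":"number"},"squeeze":{"type":"number"}},"required":["series"]}

```bash
ls; mkdir -p pics
cat > h.py <<'E'
import numpy as np, cv2
from workcell import bot
def cloud(im):
    K=im["mtx"];z=im["range_z"];R=cv2.Rodrigues(np.array(im["rvec"],float))[0];t=np.array(im["tvec"],float).reshape(3)
    v,u=np.mgrid[:z.shape[0],:z.shape[1]]
    P=np.stack([(u-K[0][2])/K[0][0]*z,(v-K[1][2])/K[1][1]*z,z],-1)
    W=(P-t)@R; W[z==0]=np.nan
    return W
def save(im,f): cv2.imwrite(f,im["color"][:,:,::-1])
def tool(p):
    from scipy.spatial.transform import Rotation as Ro
    s=bot.read_state(); return Ro.from_quat(s["tool_rot"]).inv().apply(np.array(p)-s["tcp_pos"])/0.03
E
python3 - <<'E'
from h import *
for n in("top","side"):
    im=bot.get_image(n); save(im,f"pics/{n}0.png"); np.savez(f"{n}0.npz",W=cloud(im),c=im["color"])
print(bot.read_state())
E
```

```text
pics
{'t': 0.1, 'joint_pos': array([ 1.63072550e+00,  4.07868704e-02,  8.39238808e-02, -4.30167413e-04,
       -1.61554221e+00, -3.33688267e-01]), 'joint_vel': array([ 0.00137498, -0.0008547 ,  0.00271008,  0.00184373,  0.00052765,
        0.00089692]), 'tau': array([-5.07602555e-03, -3.69348049e+01,  3.48281693e+01,  6.95165634e+00,
       -4.61008385e-03, -2.13776687e-06]), 'tcp_pos': array([0.16206058, 0.57738176, 0.23036182]), 'tool_rot': array([ 9.90647558e-01, -1.36443113e-01, -5.34284991e-05,  8.30921815e-04]), 'contact_force': array([-0.41615385, -0.24502584, -0.4998908 ]), 'torque': array([ 7.53017089e-05,  5.33423654e-03, -1.52693686e-02]), 'grasp_force': 0.0, 'finger_gap': 1.0010482964942988}
```

View pics/top0.png

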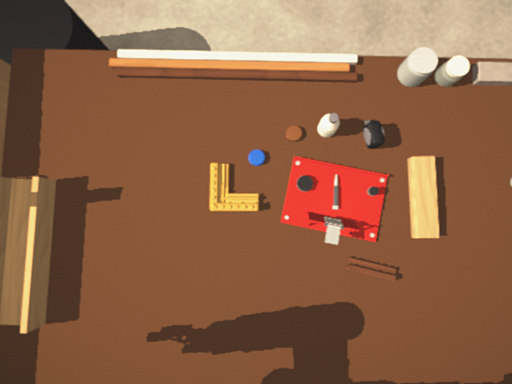

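View pics/side0.png

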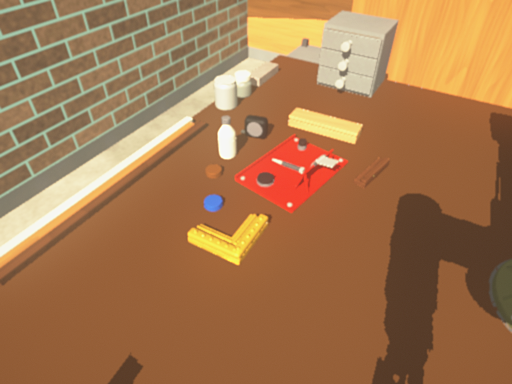

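Top view: the low black bumper is at (306,183), the tall one at (373,191), and the clip tab at (333,237). The look-alikes are brown at (294,133) and blue at (257,157), both on the bench off the stand, so I leave them. The black tape measure at (373,133) is also off the stand. I'll measure next and check with one crop.

Run:
```python
from h import *
for n in("top","side"):
    d=np.load(n+"0.npz");W=d["W"];c=d["c"].astype(int)
    X,Y,Z=W[...,0],W[...,1],W[...,2]
    red=(c[...,0]>120)&(c[...,1]<60)&(c[...,2]<60)&(Z<.016)&(Z>0)
    if n=="top":
        r=cv2.minAreaRect(W[red][:,:2].astype(np.float32)); print("rect",r, np.median(Z[red]))
        ctr=np.array(r[0]); box=cv2.boxPoints(r);print(box)
    near=np.hypot(X-ctr[0],Y-ctr[1])<.16
    inbox=np.zeros(Z.shape,bool)
    b=ctr+(box-ctr)*.95
    for i in np.ndindex(Z.shape):
        if near[i]: inbox[i]=cv2.pointPolygonTest(b.astype(np.float32),(float(X[i]),float(Y[i])),False)>0
    for nm,lo,hi in(("low",.018,.026),("tall",.027,.036)):
        m=inbox&(Z>lo)&(Z<hi)&(c.max(-1)<90)
        k,l,s,_=cv2.connectedComponentsWithStats(m.astype(np.uint8))
        for j in range(1,k):
            if s[j,4]>12:
                q=W[l==j];print(n,nm,s[j],(q.min(0)+q.max(0))[:2]/2,np.median(q,0).round(4),np.ptp(q,axis=0).round(3))
    m=near&(Z>.06)&(Z<.1)&(c.min(-1)>70)
    q=W[m];print(n,"clip",len(q),q.mean(0),cv2.minAreaRect(q[:,:2].astype(np.float32)),q.min(0),q.max(0))
d=np.load("top0.npz")
im=cv2.resize(d["c"][145:255,270:400,::-1],None,fx=5,fy=5,interpolation=cv2.INTER_CUBIC);cv2.imwrite("pics/crop.png",im)
im=bot.get_image("top");print(im["mtx"],-cv2.Rodrigues(np.array(im["rvec"]))[0].T@np.array(im["tvec"]).ravel())
```

```text
rect ((0.5720995664596558, -0.10953275859355927), (0.2393697053194046, 0.170972540974617), 79.53495025634766) 0.007944261270341285
[[ 0.46629626 -0.2116994 ]
 [ 0.6344248  -0.24275412]
 [ 0.6779029  -0.00736612]
 [ 0.5097743   0.0236886 ]]
top low [298 176  15  15 165] [ 0.60572693 -0.03057048] [ 0.6058 -0.0306  0.0218] [0.035 0.035 0.007]
top tall [370 188   8   7  48] [ 0.58935828 -0.19733178] [ 0.5895 -0.1969  0.0319] [0.015 0.017 0.007]
top clip 330 [ 0.50254435 -0.09104218  0.07403603] ((0.5959094166755676, -0.09056875854730606), (0.27021655440330505, 0.043449029326438904), 1.6504182815551758) [ 0.46095506 -0.11506463  0.06056979] [ 0.73118999 -0.07136638  0.0817595 ]
side clip 196 [ 0.49211938 -0.08809031  0.073832  ] ((0.492481529712677, -0.07618634402751923), (0.09284870326519012, 0.047085948288440704), 77.66755676269531) [ 0.46396578 -0.12552983  0.06157295] [ 0.52002704 -0.03399708  0.07999748]
[[367.16675475   0.         260.1861435 ]
 [  0.         367.16675475 190.38174532]
 [  0.           0.           1.        ]] [0.50696157 0.06489239 0.92879271]
```

View pics/crop.png

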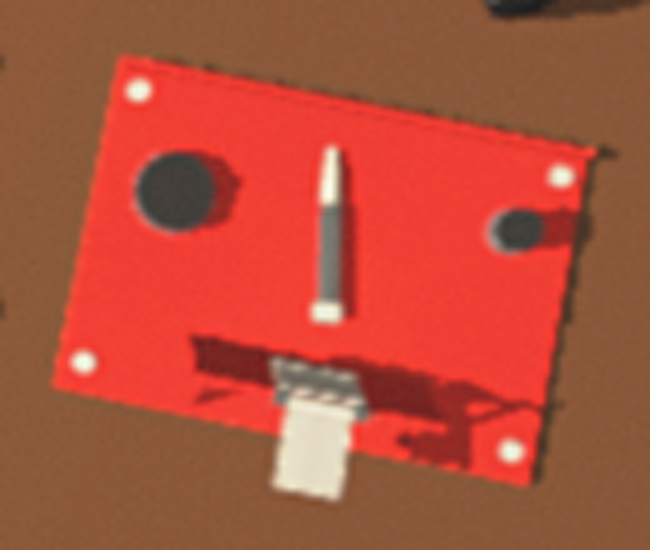

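The crop shows the black wide cap at crop (177,192), the narrow one at (519,230) and the clip tab at (312,445). All are on the red stand, so the choice is confirmed. Next I work out the tab point and the tool-axis shifts.

Run:
```python
from h import *
c0=np.array([.5721,-.1095]);a=np.radians(-10.46);R=np.array([[np.cos(a),-np.sin(a)],[np.sin(a),np.cos(a)]])
for n in("top","side"):
    W=np.load(n+"0.npz")["W"]; L=(W[...,:2]-c0)@R; Z=W[...,2]
    m=(abs(L[...,0]+.07)<.06)&(abs(L[...,1])<.05)&(Z>.066)&(Z<.1)
    l=L[m];z=Z[m]
    for x in np.arange(-.125,-.03,.01):
        k=(l[:,0]>=x)&(l[:,0]<x+.01)
        if k.any(): print(n,x.round(3),k.sum(),l[k].min(0).round(4),l[k].max(0).round(4),np.median(z[k]).round(4))
tt=np.array([.5895,-.1970]);lt=np.array([.6057,-.0306])
print("stand coords",(tt-c0)@R,(lt-c0)@R)
print(tool([*tt,.12]),R@[-.087,0]+c0)
s=bot.read_state();print(s["contact_force"])
```

```text
top -0.115 38 [-0.1117 -0.0121] [-0.105   0.0173] 0.0791
top -0.105 59 [-0.1049 -0.0122] [-0.095  0.017] 0.0774
top -0.095 54 [-0.0948 -0.0121] [-0.085   0.0163] 0.0753
top -0.085 58 [-0.0847 -0.0151] [-0.0751  0.0179] 0.0737
top -0.075 120 [-0.0749 -0.0499] [-0.0651  0.0494] 0.0713
top -0.065 5 [-0.0649 -0.0112] [-0.0641  0.022 ] 0.068
side -0.115 15 [-0.1083 -0.0105] [-0.1052  0.0171] 0.0783
side -0.105 35 [-0.1045 -0.0135] [-0.0952  0.0181] 0.0775
side -0.095 36 [-0.0949 -0.0133] [-0.0851  0.0183] 0.0756
side -0.085 32 [-0.0849 -0.0137] [-0.0752  0.0171] 0.0733
side -0.075 72 [-0.0745 -0.0476] [-0.0652  0.0491] 0.0722
side -0.065 10 [-0.0648 -0.0148] [-0.0612  0.0484] 0.0698
stand coords [ 0.03299639 -0.08288696] [0.01871741 0.08368888]
[20.69420063 20.99606297  3.71606847] [ 0.48654578 -0.09370523]
[-0.02416338 -0.05889006 -1.03767197]
```

Request:
send_rows --series '[0, 0, 0, 0, 0, 0, 0, 0, 0, 0, 0, 0, 0, 0, 0, 0, 0, 0]' --grip 0 --squeeze 20

```text
t: 0.4
tcp_pos: [0.1622, 0.5776, 0.2311]
tool_rot: [0.991, -0.136, 0.0, 0.0]
contact_force: [-0.9, 0.3, 0.0]
finger_gap: 0.605
grasp_force: 0.0
```

Request:
send_rows --series '[20.7, 21, 0, 0, 0, 0, 20.7, 21, 0, 0, 0, 0, 20.7, 21, 0, 0, 0, 0, 20.7, 21, 0, 0, 0, 0, 20.7, 21, 0, 0, 0, 0, 20.7, 21, 0, 0, 0, 0, 20.7, 21, 0, 0, 0, 0, 20.7, 21, 0, 0, 0, 0, 20.7, 21, 0, 0, 0, 0, 20.7, 21, 0, 0, 0, 0, 20.7, 21, 0, 0, 0, 0, 20.7, 21, 0, 0, 0, 0, 20.7, 21, 0, 0, 0, 0, 20.7, 21, 0, 0, 0, 0, 20.7, 21, 0, 0, 0, 0, 20.7, 21, 0, 0, 0, 0, 20.7, 21, 0, 0, 0, 0, 20.7, 21, 0, 0, 0, 0, 20.7, 21, 0, 0, 0, 0, 20.7, 21, 0, 0, 0, 0]'

```text
t: 2.07
tcp_pos: [0.5656, -0.1542, 0.2314]
tool_rot: [0.991, -0.137, 0.0, -0.0]
contact_force: [1.2, 1.0, 0.4]
finger_gap: 0.001
grasp_force: 0.0
```

```bash
python3 -c "
from h import *
s=bot.read_state();print(s['tcp_pos'],s['joint_pos'],s['tool_rot'],s['finger_gap'],tool([.5895,-.197,.06]))"
```

```text
[ 0.5655552  -0.15420585  0.23135952] [ 7.56895114e-02  3.17526727e-03  4.73399044e-02  8.68144556e-05
 -1.61454578e+00  1.22101855e+00] [ 9.90623858e-01 -1.36617448e-01  2.12065732e-04 -1.44120192e-06] 0.0007106783253762615 [1.1520753  1.15753049 5.71239782]
```

Request:
send_rows --series '[1.15, 1.15, 2, 0, 0, 0, 1.15, 1.15, 4.4, 0, 0, 0, 1.15, 1.15, 4.4, 0, 0, 0, 1.15, 1.15, 4.4, 0, 0, 0, 1.15, 1.15, 4.4, 0, 0, 0, 1.15, 1.15, 4.4, 0, 0, 0, 1.15, 1.15, 4.4, 0, 0, 0, 1.15, 1.15, 4.4, 0, 0, 0]'

```text
t: 2.73
tcp_pos: [0.5903, -0.1943, 0.1027]
tool_rot: [0.991, -0.136, 0.002, 0.0]
contact_force: [1.1, 0.8, 1.1]
finger_gap: -0.001
grasp_force: 0.0
```

```bash
python3 -c "
from h import *
s=bot.read_state();print(s['tcp_pos'],s['contact_force'],tool([.5895,-.197,.032]))
im=bot.get_image('side');W=cloud(im);print(im['color'].shape)
t=bot.get_image('top')
cv2.imwrite('pics/a.png',np.vstack([cv2.resize(i['color'][a:a+100,b:b+160,::-1],None,fx=3,fy=3,interpolation=cv2.INTER_CUBIC) for i,a,b in((im,80,220),(t,150,270))]))"
```

```text
[ 0.59027962 -0.19430846  0.10269946] [1.12224248 0.83396376 1.07102542] [-0.01253225  0.09446824  2.35657287]
(384, 512, 3)
```

View pics/a.png

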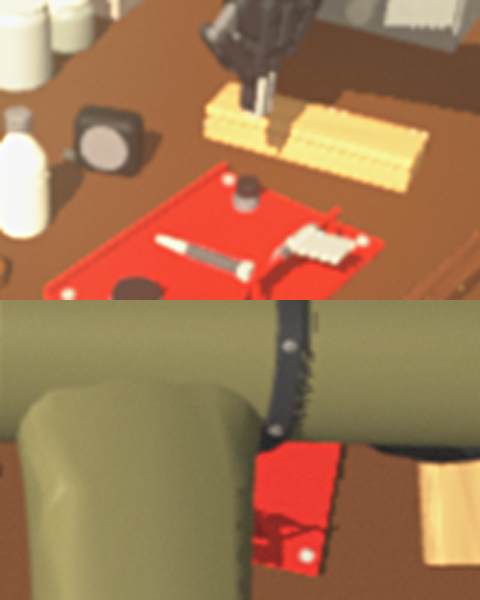

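Side view: the shut fingertips at crop (258,112) are above the tall bumper at crop (247,180), and the arm hides the top view. I'll go down close and look again.

Request:
send_rows --series '[0, 0.1, 1, 0, 0, 0, 0, 0.1, 1.8, 0, 0, 0, 0, 0.1, 1.95, 0, 0, 0, 0, 0.1, 1.95, 0, 0, 0, 0, 0.1, 1.95, 0, 0, 0, 0, 0.1, 1.95, 0, 0, 0]'

```text
t: 3.33
tcp_pos: [0.5894, -0.1975, 0.0435]
tool_rot: [0.991, -0.136, 0.002, 0.0]
contact_force: [-0.2, 0.3, 0.8]
finger_gap: -0.002
grasp_force: 0.0
```

```bash
python3 -c "
from h import *
s=bot.read_state();print(s['tcp_pos'],s['contact_force'],tool([.5895,-.197,.032]))
im=bot.get_image('side');p=lambda q:cv2.projectPoints(np.array([q],float),np.array(im['rvec']),np.array(im['tvec']),im['mtx'],None)[0].ravel()
a,b=p([.5895,-.197,.032]),p(s['tcp_pos']);o=np.array([270,100])
print((a-o)*8,(b-o)*8)
cv2.imwrite('pics/b.png',cv2.resize(im['color'][100:160,270:340,::-1],None,fx=8,fy=8,interpolation=cv2.INTER_CUBIC))"
```

```text
[ 0.58938779 -0.19754926  0.04345183] [-0.24197183  0.2854664   0.76098765] [-0.002717   -0.01867334  0.38171864]
[266.19024879 324.24660066] [270.36527508 293.73283801]
```

View pics/b.png

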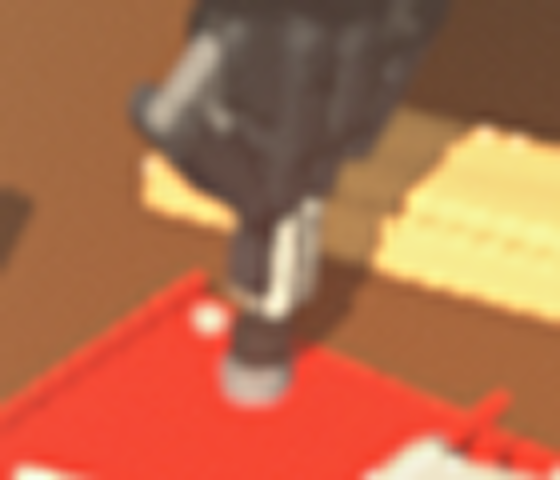

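Side crop: the tip at (268,305) sits centred over the tall cap top at (260,335). I'll press in small steps.

Request:
send_rows --series '[0, 0, 0.1, 0, 0, 0, 0, 0, 0.2, 0, 0, 0, 0, 0, 0.3, 0, 0, 0, 0, 0, 0.35, 0, 0, 0, 0, 0, 0.38, 0, 0, 0, 0, 0, 0.4, 0, 0, 0, 0, 0, 0.4, 0, 0, 0, 0, 0, 0.4, 0, 0, 0, 0, 0, 0.4, 0, 0, 0]'

```text
t: 4.13
tcp_pos: [0.5882, -0.1974, 0.0292]
tool_rot: [0.991, -0.136, 0.0, 0.0]
contact_force: [-0.3, 0.4, 5.0]
finger_gap: 0.001
grasp_force: 2.0
```

Request:
send_rows --series '[0, 0, 0.02, 0, 0, 0, 0, 0, 0.03, 0, 0, 0, 0, 0, 0.03, 0, 0, 0, 0, 0, 0.03, 0, 0, 0]'

```text
t: 4.47
tcp_pos: [0.5882, -0.1974, 0.0281]
tool_rot: [0.991, -0.136, 0.0, 0.0]
contact_force: [-0.5, 1.8, 6.6]
finger_gap: 0.002
grasp_force: 2.4
```

```bash
python3 -c "
from h import *
for i in range(3):
  bot.get_image('side')
  s=bot.read_state();print(s['tcp_pos'],s['contact_force'])"
```

```text
[ 0.58822688 -0.19738341  0.02816397] [0.14381822 1.01287744 5.20897913]
[ 0.58820554 -0.19740106  0.02816461] [0.08365363 1.32974189 4.23160556]
[ 0.58824527 -0.19736987  0.02815991] [-0.04647181  1.84702213  4.97629743]
```

Request:
send_rows --series '[0, 0, -0.1, 0, 0, 0, 0, 0, -0.3, 0, 0, 0, 0, 0, -1, 0, 0, 0, 0, 0, -2, 0, 0, 0, 0, 0, -2.5, 0, 0, 0, -0.95, -5.5, -2.5, 0, 0, 0, -0.95, -5.5, -2.5, 0, 0, 0, -0.95, -5.5, -2.5, 0, 0, 0, -0.95, -5.5, -2.5, 0, 0, 0, -0.95, -5.5, -2.5, 0, 0, 0, -0.95, -5.5, -2.5, 0, 0, 0, -0.95, -5.5, -2, 0, 0, 0, -0.95, -5.5, -1, 0, 0, 0, -0.95, -5.5, -0.4, 0, 0, 0, -0.95, -5.5, -0.4, 0, 0, 0, -0.95, -5.5, -0.4, 0, 0, 0, -0.95, -5.5, -0.4, 0, 0, 0]'

```text
t: 6.03
tcp_pos: [0.606, -0.0317, 0.0416]
tool_rot: [0.991, -0.137, 0.001, 0.0]
contact_force: [0.4, 0.1, 1.4]
finger_gap: -0.001
grasp_force: 0.0
```

```bash
python3 -c "
from h import *
s=bot.read_state();print(s['tcp_pos'],s['contact_force'],tool([.6057,-.0306,.022]))
im=bot.get_image('side');p=lambda q:cv2.projectPoints(np.array([q],float),np.array(im['rvec']),np.array(im['tvec']),im['mtx'],None)[0].ravel()
a,b=p([.6057,-.0306,.022]),p(s['tcp_pos']);o=np.array([230,125])
print((a-o)*6,(b-o)*6)
W=cloud(im)[130:155,290:315].reshape(-1,3);q=W[(np.hypot(W[:,0]-.5895,W[:,1]+.197)<.008)&(W[:,2]>.022)];print('tall top',len(q),np.median(q,0))
cv2.imwrite('pics/c.png',cv2.resize(im['color'][125:205,230:330,::-1],None,fx=6,fy=6,interpolation=cv2.INTER_CUBIC))"
```

```text
[ 0.60597855 -0.03170806  0.04157022] [0.41954086 0.0846842  1.41554917] [-0.02017347 -0.03313943  0.65229883]
[217.22886102 309.07952669] [219.12029841 267.91329413]
tall top 22 [ 0.58890129 -0.19672921  0.0261497 ]
```

View pics/c.png

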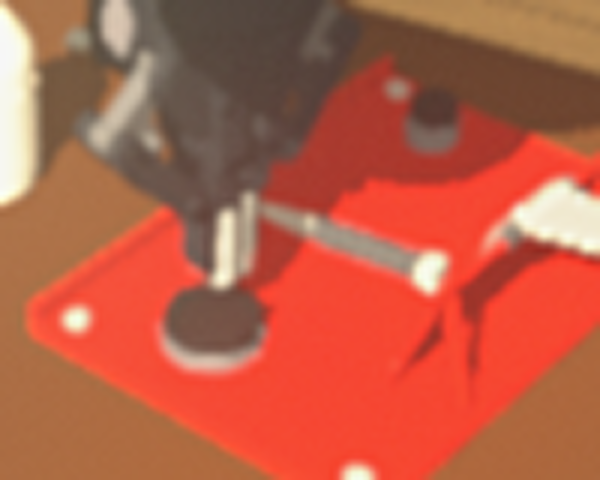

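The tall bumper at (432,115) stands upright and sunk. The tip at (218,283) is above the middle of the low black cap at (213,318). I'll press it.

Request:
send_rows --series '[0, 0, 0.15, 0, 0, 0, 0, 0, 0.3, 0, 0, 0, 0, 0, 0.45, 0, 0, 0, 0, 0, 0.55, 0, 0, 0, 0, 0, 0.62, 0, 0, 0, 0, 0, 0.68, 0, 0, 0, 0, 0, 0.72, 0, 0, 0, 0, 0, 0.75, 0, 0, 0, 0, 0, 0.75, 0, 0, 0, 0, 0, 0.75, 0, 0, 0]'

```text
t: 6.92
tcp_pos: [0.6052, -0.0308, 0.0182]
tool_rot: [0.991, -0.136, 0.0, 0.0]
contact_force: [-4.5, 1.6, 5.3]
finger_gap: 0.002
grasp_force: 2.9
```

Request:
send_rows --series '[0, 0, -0.1, 0, 0, 0, 0, 0, -0.3, 0, 0, 0, 0, 0, -1, 0, 0, 0, 0, 0, -2.2, 0, 0, 0, 0, 0, -3.5, 0, 0, 0, 0, 0, -3.5, 0, 0, 0, -3.7, 3.05, -3.5, 0, 0, 0, -3.7, 3.05, -3.5, 0, 0, 0, -3.7, 3.05, -3.5, 0, 0, 0, -3.7, 3.05, -3.5, 0, 0, 0, -3.7, 3.05, -3.5, 0, 0, 0, -3.7, 3.05, -3.5, 0, 0, 0, -3.7, 3.05, -2.7, 0, 0, 0, -3.7, 3.05, -2.5, 0, 0, 0, -3.7, 3.05, -2.5, 0, 0, 0, -3.7, 3.05, -2.5, 0, 0, 0]'

```text
t: 8.25
tcp_pos: [0.4738, -0.0888, 0.0923]
tool_rot: [0.991, -0.136, -0.001, 0.001]
contact_force: [0.4, 0.2, 1.3]
finger_gap: 0.0
grasp_force: 0.0
```

```bash
python3 -c "
from h import *
s=bot.read_state();print(s['tcp_pos'],s['contact_force'],tool([.4732,-.0892,.078]))
im=bot.get_image('side')
W=cloud(im).reshape(-1,3)
for x,y,z,r in((.5895,-.197,.022,.008),(.6057,-.0306,.015,.016)):
  q=W[(np.hypot(W[:,0]-x,W[:,1]-y)<r)&(W[:,2]>z)&(W[:,2]<.04)];print('top',len(q),np.median(q,0))
p=lambda q:cv2.projectPoints(np.array([q],float),np.array(im['rvec']),np.array(im['tvec']),im['mtx'],None)[0].ravel()
o=np.array([230,105]);print((p([.4732,-.0892,.078])-o)*5,(p(s['tcp_pos'])-o)*5)
cv2.imwrite('pics/d.png',cv2.resize(im['color'][105:205,230:370,::-1],None,fx=5,fy=5,interpolation=cv2.INTER_CUBIC))"
```

```text
[ 0.47381908 -0.0888142   0.09226465] [0.42861407 0.24839558 1.27039069] [-0.01586942  0.01737456  0.47552764]
top 20 [ 0.58895745 -0.1960736   0.02602161]
top 89 [ 0.60585283 -0.02962576  0.01727818]
[510.41807856 285.10389921] [513.31112192 259.02139487]
```

View pics/d.png

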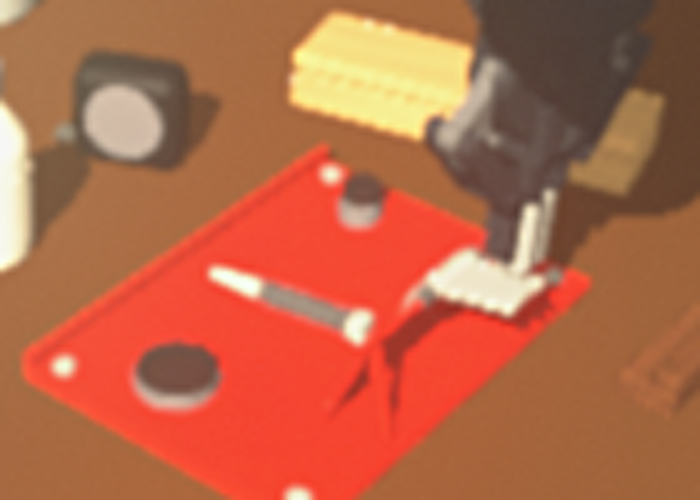

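Both caps (360,190) and (177,370) are seated and in place, and the tip at (520,268) is over the outer part of the tab. I'll press the clip about 7 mm.

Request:
send_rows --series '[0, 0, 0.15, 0, 0, 0, 0, 0, 0.3, 0, 0, 0, 0, 0, 0.4, 0, 0, 0, 0, 0, 0.48, 0, 0, 0, 0, 0, 0.55, 0, 0, 0, 0, 0, 0.62, 0, 0, 0, 0, 0, 0.68, 0, 0, 0, 0, 0, 0.71, 0, 0, 0, 0, 0, 0.71, 0, 0, 0, 0, 0, 0.71, 0, 0, 0]'

```text
t: 9.13
tcp_pos: [0.4735, -0.089, 0.0715]
tool_rot: [0.991, -0.136, -0.0, 0.0]
contact_force: [-3.5, 1.2, 5.2]
finger_gap: -0.001
grasp_force: 2.4
```

Request:
send_rows --series '[0, 0, -0.06, 0, 0, 0, 0, 0, -0.12, 0, 0, 0, 0, 0, -0.18, 0, 0, 0, 0, 0, -0.26, 0, 0, 0, 0, 0, -0.4, 0, 0, 0, 0, 0, -0.8, 0, 0, 0, 0, 0, -1.8, 0, 0, 0, 0, 0, -3, 0, 0, 0, 0, 0, -4, 0, 0, 0, 0, 0, -4, 0, 0, 0, 0, 0, -4, 0, 0, 0, 0, 0, -4, 0, 0, 0]'

```text
t: 10.13
tcp_pos: [0.4734, -0.0886, 0.191]
tool_rot: [0.991, -0.136, -0.0, -0.0]
contact_force: [0.6, 0.5, -1.0]
finger_gap: -0.002
grasp_force: 0.0
```

```bash
python3 -c "
from h import *
s=bot.read_state();print(s['tcp_pos'],s['contact_force'])
im=bot.get_image('side')
W=cloud(im).reshape(-1,3)
for x,y,z,r in((.5895,-.197,.022,.008),(.6057,-.0306,.015,.016),(.4732,-.0892,.06,.008)):
  q=W[(np.hypot(W[:,0]-x,W[:,1]-y)<r)&(W[:,2]>z)&(W[:,2]<.1)];print('top',len(q),np.median(q,0))
cv2.imwrite('pics/e.png',im['color'][:,:,::-1])"
```

```text
[ 0.47344481 -0.08863855  0.19101348] [ 0.55850738  0.46570562 -0.96705488]
top 20 [ 0.5899253  -0.19585418  0.02669078]
top 98 [ 0.60589651 -0.03079486  0.01740899]
top 22 [ 0.47265882 -0.08865076  0.07797355]
```

View pics/e.png

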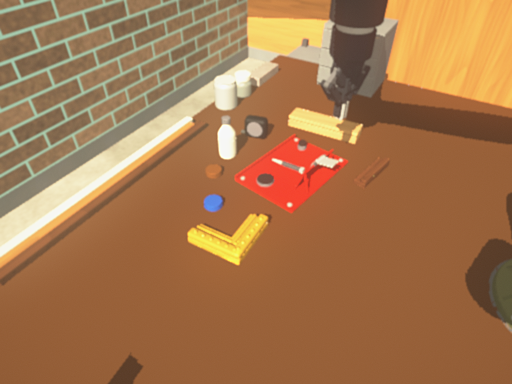

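The picture shows both bumpers in place at (302,145) and (265,180), the clip sprung back to 78 mm at (328,161), and everything else where it was. The arm is clear, so I'm handing in.

```bash
python3 -c "
from workcell import bot
print(bot.finish_job())"
```

```text
the job is handed in; nothing more can be done
None
```

I pressed the tall bumper, then the low bumper, each about 4 mm down and seated by the camera check, then pressed the clip tab about 7 mm and it sprang back; nothing else looked moved, and I handed the job in at about 10 s (no verdict was returned).

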